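# Coaster off the stand into the tray

## Task

Bring the empty wooden tray up against the raised coaster stand so that it stands under the stand's open, overhanging edge, in line with it. Then touch down on the coaster slowly, press it with light, steady fingertip force and slide it out past the spring catches and over that edge, so that it drops into the tray; do not lift it out and do not bear down hard. Leave everything else on the worktop where it is.

Things in the scene. Friction and masses are not known exactly. Their poses are not given: they have to be found in the camera images.
- stand: Dark wooden coaster stand, fixed, 118 (its x) x 170 (its y) x 104 mm high. Origin: centre of its footprint, z up. Deck top at z = 90 mm, underside 78. Bay on it: x -45.5 to 45.5 mm, side walls and back wall (inner face y = 75 mm) rise 14 mm above the deck; open to -y, where the deck ends at y = -85 mm. Front face of the foot below: y = -60 mm, so the deck overhangs it by 25 mm.
- stand_edge (a point): Middle of the deck's upper edge on the open side, stand frame (0, -85, 90) mm, axes as the stand's. Deck and coaster are rigid, waxed wood (friction about 0.25): dragging the coaster by fingertip friction takes a downward press of about 13 to 17 N; more than 20 N marks it: touch down at 10 mm/s or less. Half a millimetre of height decides, so go by force.
- catches (a point): Point midway between two steel ball catches in the bay's side walls, stand frame (0, -30, 95.5) mm. Each stands 2.5 mm into the bay and springs back into its wall at 2.2 to 3.7 N. Dragged with about 4 to 5 N, the coaster passes them.
- coaster: Square light wooden coaster, 88 x 88 x 10 mm, about 80 g, corners rounded to 8 mm. Origin: centre of its underside. Lies flat on the deck near the back of the bay, square to it, 1.5 mm from each side wall, top 4 mm below the walls' top. No side can be gripped or pushed from behind: it is moved by pressing on its top.
- coaster_center (a point): Centre of the coaster's solid, 5 mm above its underside. Pressed about 25 mm behind this (towards the back wall), the coaster can be carried until its centre is past the deck's edge; released, it then tips and falls.
- tray: Empty open wooden tray, 140 mm (its x) by 166 mm (its y), 50 mm high, walls and floor 8 mm thick, 0.4 kg, loose on the worktop. Origin: centre of its underside, z up. Its walls can be pinched from above. It fits under the deck: with its +y wall against the stand's foot its centre is at stand frame (0, -143) mm.
- honey: Honey jar with lid, 64 x 64 x 97 mm, origin centre of underside; leave alone.
- salt: Salt shaker, 44 x 44 x 90 mm, origin centre of underside; leave alone.
- cup: Small espresso cup, 64 x 91 x 50 mm, origin centre of underside; leave alone.
- timer: Round cream dial timer, 72 x 72 x 60 mm, origin centre of underside; leave alone.
- lemon: Lemon, 83 x 58 x 58 mm, origin under its middle; leave alone.
- garlic: Garlic bulb, 56 x 56 x 56 mm, origin under its middle; leave alone.
- spoon: Teaspoon, 134 x 29 x 12 mm, lying flat, origin under its middle; leave alone.
There are look-alikes about, which are no part of the job. There is more than one size of the coaster; the one meant has the size given above.

How it is judged:
By the outcome, as a careful person would: the job done as asked, in the order asked, and still so for the second after the job is handed in, with the robot touching nothing.
It also fails if it takes over 72 s, if anything falls off the work surface, if the arm or the gripper's body presses on something with over 40 N, if the wrist force passes 120 N, or if a joint passes its speed limit or range.

## Robot

A 6-joint arm with a two-finger parallel gripper is mounted at the origin on a cart in front of the work surface, level with it; the furniture and walls round the work are solid. World frame = base frame: x ahead of the robot, y to its left, z up, the work surface at z = 0. Lengths are in m, angles in rad, forces in N, time in s.
With the tool pointing down it reaches from about 0.375 to 0.9 m from the base axis. Payload 3.1 kg.
Tool frame: the origin (TCP) lies at the centre of the arm's flange, where the gripper is bolted on; the fingertips stand 182 mm ahead of it and the grasp point (between the pads) lies 164 mm ahead of it; z points along the fingers, y is the line along which they close (so a half turn about z gives the same grasp; the last joint's range is limited). The gripper opens to 87 mm and grips with 3 to 60 N. Pads are 19 mm wide; open, the fingers measure 117 mm over their backs; the gripper's body (75 mm by 190 mm) begins 51 mm behind the grasp point.
Start: joints at [-1.478, 0.527, 1.433, -0, 1.181, -0.178], TCP at [0.168, -0.602, 0.405] pointing down, gripper open.
Joint ranges: [-3.08, 3.08], [-0.75, 2.2], [0.22, 2.44], [-1.43, 4.57], [0, 2.65], [-2.85, 2.85]. Speed limits (rad/s): [2.79, 2.79, 3.14, 3.14, 3.14, 3.14].

## Interface

Orientations are given as a unit quaternion [x, y, z, w].
In Python, from rig import * gives the robot as it stands.
- The arm moves only by the tool move_arm, never from a script. Its argument "commands" is a list that holds one entry, the list of rows, each a list of 6 numbers: the shift along the tool's x, y, z in units of 40 mm (1.0 is 40 mm), then the turn, a rotation vector about the tool's x, y, z in rad. A call has 1 to 12 rows; each row is the pose to reach, as a shift and turn from the pose commanded when the call began, along the tool's axes at that moment; what a row does not reach only later rows make up. A row lasts 1/8 s, in which the tool goes at most 62.5 mm and 10.7 degrees, less where a joint would pass 70% of its speed; a pose out of reach is approached as far as the arm can. A call with a gripper value outside its range is refused whole. "claw" is the closure, from -1 (fully open) to 1 (shut), so that 0 is half open, set as the call begins (left out, the last holds). The fingers move at their own pace and stop on an object; "squeeze" is the grip in N (left out, the last holds). Time passes only in rows, so rows that repeat a pose let the fingers close. It gives the time, the measured TCP pose, the force, the opening and the grip force at its end, in the units of the state.
- get_obs(): the state, without advancing time (a new reading comes with each control period).
- camera(name): name is "scene" or "top"; returns a dict with "pixels" (480x640x3 uint8, blue, green, red), "range_z" (480x640 float32, m along the optical axis (not along the pixel's ray), 0 where there is no reading), "camera_matrix" (3x3 intrinsics, pixels), "extrinsics" (4x4, takes a point from world to camera coordinates). Camera axes: x right, y up, looking along -z (the intrinsics and any distortion apply to the point x, -y, -z); pixel columns grow to the right and rows downward; lengths in m; the calibration is good to about 2 mm. A picture is of the moment at which its call begins.
- hand_in(): hands the job in; it is judged then, once.
The state is a dict: "time": time; "q": joint angles; "joint_velocities": joint speeds; "joint_torque": joint torques, N m; "position": TCP position; "tool_rot": TCP orientation; "ft_force": force on the tool from outside, world axes, zero at the start; "moment": the same for the moment, N m; "grip_width": finger opening in m; "grip_force": force on a finger pad.
Only numpy, scipy, OpenCV 4.12 (cv2) and the standard library are available. Lean on these libraries where they do the work, as an engineer would, in place of code of your own. Each camera call takes 0.05 s, during which the arm holds its last target. There are 200 camera calls.

## Working session

There is one attempt and no reset: what is moved stays moved. The work goes in short steps, Python scripts to look and compute and a tool call to move; the robot and the scene stay as the last step left them, time stands still between calls to the robot, and variables do not carry over. Pictures are saved under pics/ and viewed, at most 10 in all, crops included, and the job is handed in when it is done.

Besides the shell and the picture viewer there is one more tool, called after "Request:" as a command line: name --argument value ..., lists and objects as JSON in quotes. move_arm: Moves the arm, as the interface text tells. Its arguments: {"type":"object","properties":{"commands":{"type":"array","items":{"type":"array","items":{"type":"array","items":{"type":"number"}}}},"claw":{"type":"number"},"squeeze":{"type":"number"}},"required":["commands"]}

```bash
mkdir -p pics; cat > h.py <<'E'
from rig import *
import numpy as np, cv2
def grab(n):
    c=camera(n); np.savez(''+n+'.npz',**{k:c[k] for k in c}); return c
def pts(c):
    K=np.array(c['camera_matrix']);E=np.array(c['extrinsics']);d=c['range_z']
    v,u=np.mgrid[0:480,0:640]
    X=np.stack([(u-K[0,2])/K[0,0]*d,-(v-K[1,2])/K[1,1]*d,-d],-1)
    return (X-E[:3,3])@E[:3,:3]
E
python3 - <<'E'
from h import *
for n in('scene','top'):
    c=grab(n);cv2.imwrite(f'pics/{n}0.png',c['pixels'])
    print([k for k in c]);E=np.array(c['extrinsics']);print(c['camera_matrix'],E,-E[:3,:3].T@E[:3,3])
print(get_obs())
E
```

```text
['pixels', 'range_z', 'camera_matrix', 'extrinsics']
[[509.10026605   0.         309.07971806]
 [  0.         509.10026605 238.26947745]
 [  0.           0.           1.        ]] [[-0.51364853 -0.85796571 -0.0077482   0.35861774]
 [ 0.55182647 -0.33725658  0.76272245 -0.33268971]
 [-0.65700284  0.3874956   0.64667954 -1.23567109]
 [ 0.          0.          0.          1.        ]] [-0.44404896  0.67429704  1.05561177]
['pixels', 'range_z', 'camera_matrix', 'extrinsics']
[[609.49907726   0.         314.73345731]
 [  0.         609.49907726 239.27892086]
 [  0.           0.           1.        ]] [[-0.03106256 -0.9995155   0.00196982  0.11367314]
 [ 0.97578621 -0.02989809  0.21667342 -0.56242447]
 [-0.21650955  0.00865255  0.97624216 -1.63830178]
 [ 0.          0.          0.          1.        ]] [0.19762905 0.11097814 1.72101778]
{'time': 0.1, 'q': array([-1.47748807e+00,  5.28393596e-01,  1.43376400e+00, -2.21987631e-05,
        1.18141709e+00, -1.78506739e-01]), 'joint_velocities': array([-7.66285622e-04, -9.61480728e-04, -1.80105570e-03,  1.46187878e-05,
        7.78553939e-04,  4.03119870e-04]), 'joint_torque': array([-4.96556004e-04, -4.40985775e+01, -1.77150446e+01,  6.35337713e-02,
        5.33763960e-02, -4.04062916e-05]), 'position': array([ 0.16779311, -0.60173847,  0.40385985]), 'tool_rot': array([ 9.90777724e-01,  1.35493617e-01,  3.19486843e-05, -9.90553301e-04]), 'ft_force': array([ 0.35056136, -0.18455657,  0.17571994]), 'moment': array([-0.01164214, -0.01610763, -0.03140536]), 'grip_force': 0.0, 'grip_width': 0.0871648588372739}
```

View pics/top0.png

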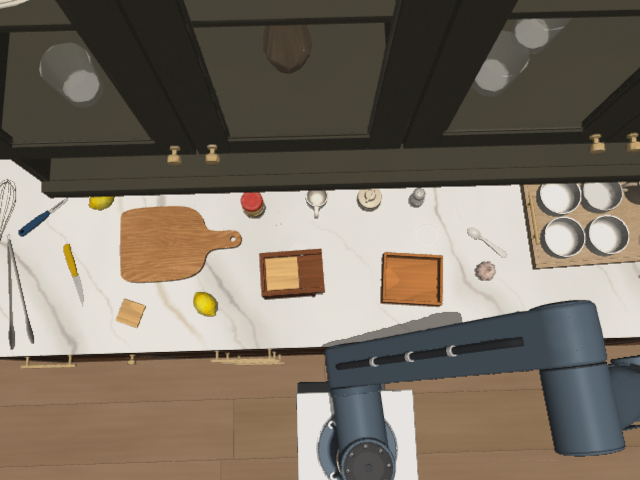

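View pics/scene0.png

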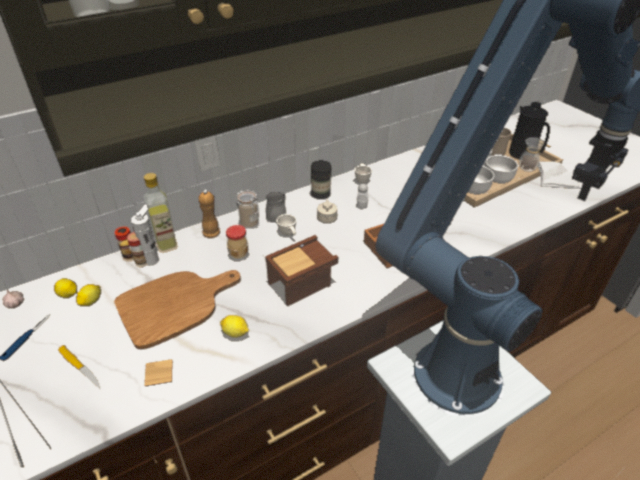

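The top view shows the stand around pixel (292,273) with its open end to the right and the coaster at (282,273). The tray is at (412,279). In the scene view the stand is at (300,270), and the arm partly hides the tray at (380,243).

```bash
cat > m.py <<'E'
from h import *
c=grab('top');P=pts(c);im=c['pixels'];hsv=cv2.cvtColor(im,cv2.COLOR_BGR2HSV)
def ray(c,u,v,z):
    K=np.array(c['camera_matrix']);E=np.array(c['extrinsics']);R=E[:3,:3]
    o=-R.T@E[:3,3];d=R.T@np.array([(u-K[0,2])/K[0,0],-(v-K[1,2])/K[1,1],-1]);return o+d*(z-o[2])/d[2]
def rect(mask,z,name):
    n,l,s,_=cv2.connectedComponentsWithStats(mask.astype(np.uint8));i=1+np.argmax(s[1:,4]);m=l==i
    cs,_=cv2.findContours(m.astype(np.uint8),0,2);q=cs[0]
    for k in cs: q=k if len(k)>len(q) else q
    W=np.array([ray(c,u,v,z)[:2] for u,v in q[:,0]]);r=cv2.minAreaRect((W*1000).astype(np.float32))
    print(name,s[i],'zmed',np.median(P[m][:,2]),'rect mm',r);return m
def box(u0,v0,u1,v1):
    b=np.zeros((480,640),bool);b[v0:v1,u0:u1]=1;return b
if __name__=='__main__':
    z=P[...,2]
    b=box(245,235,345,310)
    print('table z',np.median(z[box(330,240,370,300)]))
    light=(hsv[...,2]>140)&(hsv[...,1]>60)
    rect(b&light,.1,'coaster')
    rect(b&(z>.06),.104,'stand')
    b=box(370,235,455,315);rect(b&(z>.035),.05,'tray');rect(b&(z>.02)&(hsv[...,1]>80),.05,'tray2')
    for n,bb in dict(stand=box(255,245,330,302),tray=box(375,248,447,310)).items():
        h,e=np.histogram(z[bb],np.arange(-.01,.12,.005));print(n,list(zip((e[:-1]*1000).round(),h)))
    for v in(262,275,288): print(v,[f'{u}:{z[v,u]*1000:.0f}' for u in range(254,332,3)])
    for v in(265,280,295): print(v,[f'{u}:{z[v,u]*1000:.0f}' for u in range(376,448,3)])
    for n in ('top',):cv2.imwrite('pics/crop1.png',cv2.resize(im[235:320,240:460],None,fx=3.6,fy=3.6,interpolation=cv2.INTER_CUBIC))
E
python3 m.py
```

```text
table z 1.4588453544515834e-05
coaster [ 265  257   34   35 1037] zmed 0.10018073590990151 rect mm ((465.8316650390625, 187.56976318359375), (89.21449279785156, 88.37931823730469), 2.7223527431488037)
stand [ 259  249   66   49 2814] zmed 0.09891658366535143 rect mm ((465.8485412597656, 162.75979614257812), (122.8535385131836, 169.7623291015625), 2.567418336868286)
tray [381 252  62  54 750] zmed 0.04803144590010884 rect mm ((449.1851501464844, -168.8693389892578), (168.88877868652344, 141.8319549560547), 85.04530334472656)
tray2 [381 252  62  54 892] zmed 0.0468134930387656 rect mm ((448.5401916503906, -169.05955505371094), (168.43572998046875, 142.65631103515625), 84.99642181396484)
stand [(np.float64(-10.0), np.int64(123)), (np.float64(-5.0), np.int64(485)), (np.float64(0.0), np.int64(540)), (np.float64(5.0), np.int64(182)), (np.float64(10.0), np.int64(18)), (np.float64(15.0), np.int64(8)), (np.float64(20.0), np.int64(13)), (np.float64(25.0), np.int64(16)), (np.float64(30.0), np.int64(13)), (np.float64(35.0), np.int64(10)), (np.float64(40.0), np.int64(10)), (np.float64(45.0), np.i
[... 2126 characters left out ...]
5 ['376:-7', '379:-1', '382:19', '385:50', '388:9', '391:4', '394:12', '397:11', '400:8', '403:-1', '406:10', '409:5', '412:12', '415:3', '418:7', '421:4', '424:6', '427:13', '430:2', '433:10', '436:8', '439:39', '442:47', '445:-3']
280 ['376:0', '379:-5', '382:38', '385:48', '388:10', '391:7', '394:6', '397:3', '400:9', '403:11', '406:5', '409:9', '412:11', '415:6', '418:7', '421:13', '424:5', '427:4', '430:10', '433:6', '436:0', '439:42', '442:52', '445:-5']
295 ['376:-3', '379:-9', '382:42', '385:9', '388:1', '391:14', '394:14', '397:11', '400:12', '403:11', '406:15', '409:12', '412:11', '415:8', '418:3', '421:6', '424:1', '427:12', '430:6', '433:11', '436:2', '439:45', '442:55', '445:2']
```

View pics/crop1.png

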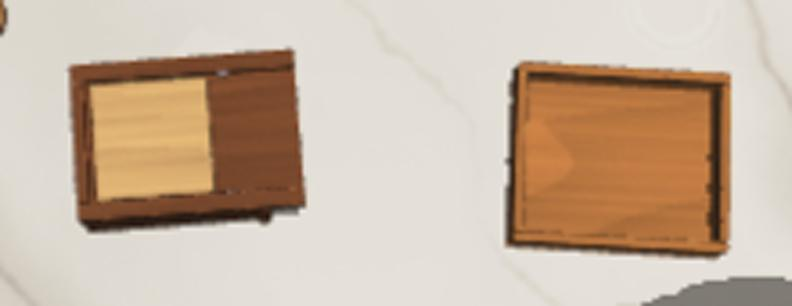

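The crop shows the stand from about (70,50) to (305,230). The open deck faces right, the coaster is at its left end, and the tray spans (508,62)-(730,258). The stand is turned about +2.65° and the tray about -5°. Next I move above the tray's -y wall, clear of the views, then measure again.

```bash
cat > t.py <<'E'
import sys
from h import *
from scipy.spatial.transform import Rotation as R
def tgt(x,y,z,yawdeg):
    o=get_obs();A=R.from_quat(o['tool_rot']);T=R.from_euler('z',yawdeg,degrees=True)*R.from_euler('x',180,degrees=True)
    d=A.inv().apply(np.array([x,y,z])-o['position'])/.04
    print('pos',o['position'].round(4),'F',o['ft_force'].round(2),'t',o['time'],'| row',d.round(3),(A.inv()*T).as_rotvec().round(4))
if __name__=='__main__': tgt(*map(float,sys.argv[1:]))
E
python3 t.py .442 -.248 .36 -5
```

```text
pos [ 0.1678 -0.6018  0.404 ] F [-0.82  0.67 -0.87] t 0.15 | row [ 8.978 -6.678  1.113] [-0.0016  0.      0.3591]
```

Request:
move_arm --commands '[[[1.2,-0.8,0.1,0,0,0.04],[2.4,-1.7,0.3,0,0,0.1],[3.6,-2.6,0.4,0,0,0.15],[4.8,-3.5,0.6,0,0,0.2],[6,-4.4,0.7,0,0,0.25],[7.2,-5.3,0.9,0,0,0.3],[8.2,-6.1,1.0,0,0,0.34],[8.98,-6.68,1.1,0,0,0.359],[8.98,-6.68,1.1,0,0,0.359],[8.98,-6.68,1.1,0,0,0.359]]]' --claw 0 --squeeze 30

```text
time: 1.4
position: [0.442, -0.2484, 0.3607]
tool_rot: [0.999, -0.043, -0.0, 0.0]
ft_force: [-0.6, 0.1, 0.6]
grip_width: 0.0435
grip_force: 0.0
```

```bash
python3 - <<'E'
from h import *
c=grab('scene');im=c['pixels'];a=cv2.resize(im[190:320,240:440],None,fx=4,fy=4,interpolation=cv2.INTER_CUBIC)
cv2.imwrite('pics/s1.png',a)
E
python3 t.py .442 -.248 .2 -5
```

```text
pos [ 0.4418 -0.2489  0.3607] F [-1.02 -0.86 -0.03] t 1.45 | row [ 3.000e-03 -2.400e-02  4.019e+00] [ 0.0004  0.0001 -0.0004]
```

View pics/s1.png

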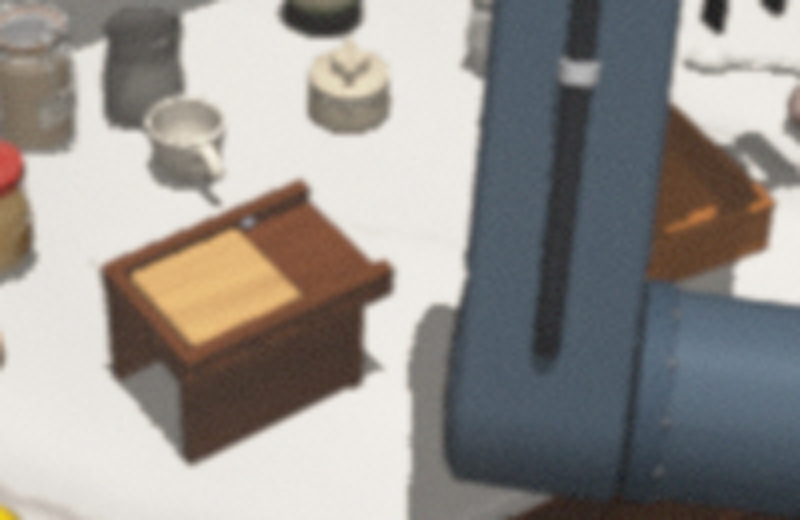

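The scene view shows the stand fully visible, the coaster at crop pixels (130-300, 230-345), and the tray's near right top corner at crop (770,200).

```bash
python3 - <<'E'
import m
from m import *
c=dict(np.load('scene.npz'));m.c=c;m.P=pts(c);hsv=cv2.cvtColor(c['pixels'],cv2.COLOR_BGR2HSV)
k=rect(box(260,235,345,290)&(hsv[...,2]>140)&(hsv[...,1]>60),.1,'coaster scene')
print('tray corner @.05',ray(c,240+770/4,190+200/4,.05),'below@0',ray(c,240+768/4,190+245/4,0))
z=m.P[...,2];print('tray rim z',np.percentile(z[box(405,220,433,245)],[50,90,97]))
# stand wall-top front ends at z=.104, and deck edge
for u,v in((308,186),(390,270)): print(ray(c,240+u/4,190+v/4,.104))
E
```

```text
coaster scene [273 247  43  30 735] zmed 0.09843537205598185 rect mm ((465.6015625, 187.6925811767578), (89.9223861694336, 92.70056915283203), 3.041957378387451)
tray corner @.05 [ 0.37539564 -0.24358539  0.05      ] below@0 [ 0.37597251 -0.25181473  0.        ]
tray rim z [0.00962397 0.04775023 0.41139831]
[0.51758004 0.08039306 0.104     ]
[0.41121013 0.07925811 0.104     ]
```

Request:
move_arm --commands '[[[0,-0.02,1,0,0,0],[0,-0.02,2,0,0,0],[0,-0.02,3,0,0,0],[0,-0.02,3.6,0,0,0],[0,-0.02,4,0,0,0],[0,-0.02,4,0,0,0]]]'

```text
time: 2.25
position: [0.4417, -0.248, 0.2]
tool_rot: [0.999, -0.044, -0.001, -0.001]
ft_force: [-0.1, 0.5, 0.9]
grip_width: 0.0434
grip_force: 0.0
```

Request:
move_arm --commands '[[[0,0,0,0,0,0],[0,0,0,0,0,0],[0,0,0,0,0,0],[0,0,0,0,0,0],[0,0,0,0,0,0],[0,0,0,0,0,0]]]' --claw 1

```text
time: 3.0
position: [0.4426, -0.2481, 0.2013]
tool_rot: [0.999, -0.043, 0.001, 0.001]
ft_force: [-0.8, -3.2, 4.6]
grip_width: 0.0077
grip_force: 30.0
```

```bash
python3 m.py 2>&1 | grep -E "rect|table"; python3 t.py .477 -.02 .2 2.65
```

```text
table z 0.0016292728643480144
coaster [ 265  256   35   36 1055] zmed 0.1003907443763889 rect mm ((466.12542724609375, 187.59848022460938), (89.81574249267578, 89.05862426757812), 2.66373610496521)
stand [ 259  249   66   49 2817] zmed 0.09895607661014248 rect mm ((467.2867431640625, 162.67250061035156), (123.95462799072266, 170.86358642578125), 1.683018445968628)
tray [ 370  235   85   80 5594] zmed 0.7016851630157305 rect mm ((461.47796630859375, -172.15798950195312), (240.81935119628906, 221.6858673095703), 88.23087310791016)
tray2 [405 296  37  10 164] zmed 0.04751403411436357 rect mm ((386.8849182128906, -195.80511474609375), (99.46283721923828, 24.783166885375977), 88.23252868652344)
pos [ 0.4426 -0.2481  0.2013] F [-0.35 -2.43  5.29] t 3.05 | row [ 0.361 -5.755  0.023] [ 0.002  -0.0018 -0.1331]
```

Request:
move_arm --commands '[[[0.03,-0.3,0,0,0,-0.01],[0.08,-0.7,0,0,0,-0.02],[0.13,-1.2,0,0,0,-0.035],[0.2,-1.7,0,0,0,-0.05],[0.26,-2.2,0,0,0,-0.066],[0.31,-2.7,0,0,0,-0.08],[0.37,-3.2,0,0,0,-0.1],[0.43,-3.7,0,0,0,-0.115],[0.48,-4.1,0,0,0,-0.125],[0.51,-4.4,0,0,0,-0.133],[0.51,-4.4,0,0,0,-0.133]]]'

```text
time: 4.42
position: [0.4784, -0.073, 0.2013]
tool_rot: [1.0, 0.023, 0.001, -0.0]
ft_force: [2.4, 3.2, 6.8]
grip_width: 0.0076
grip_force: 30.0
```

```bash
python3 - <<'E'
from h import *
c=grab('top');im=c['pixels']
c2=grab('scene');
a=cv2.resize(im[235:320,250:410],(640,340),interpolation=cv2.INTER_CUBIC);b=cv2.resize(c2['pixels'][220:290,270:430],(640,280),interpolation=cv2.INTER_CUBIC)
cv2.imwrite('pics/p2.png',np.vstack([a[:320],b]))
E
python3 t.py .4773 -.059 .2013 2.65
```

```text
pos [ 0.4784 -0.0731  0.2013] F [3.61 3.93 6.62] t 4.525 | row [-0.011 -0.353 -0.   ] [-0.0004 -0.002  -0.0007]
```

View pics/p2.png

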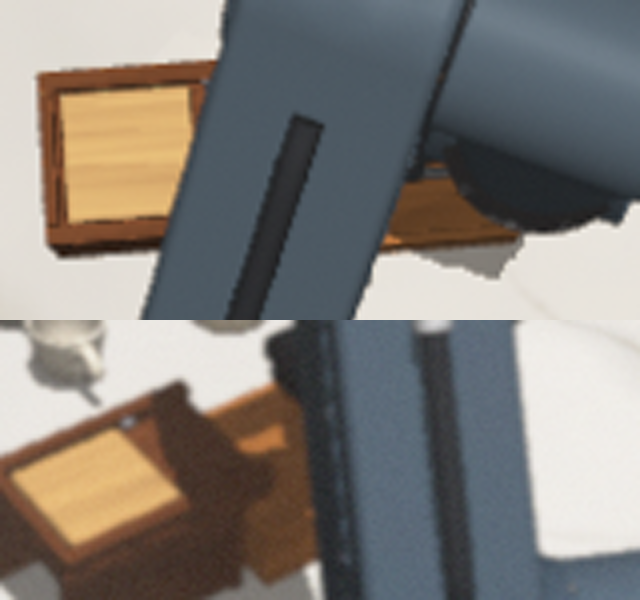

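Both views show the tray's leading end just short of the deck, with the arm covering most of it. I'll close the remaining gap slowly and watch the force.

Request:
move_arm --commands '[[[0,-0.06,0,0,0,0],[0,-0.12,0,0,0,0],[0,-0.18,0,0,0,0],[0,-0.24,0,0,0,0],[0,-0.28,0,0,0,0],[0,-0.3,0,0,0,0],[0,-0.3,0,0,0,0]]]'

```text
time: 5.4
position: [0.478, -0.0626, 0.2013]
tool_rot: [1.0, 0.023, 0.001, 0.001]
ft_force: [-0.3, -5.1, 6.5]
grip_width: 0.0077
grip_force: 30.0
```

Request:
move_arm --commands '[[[0,-0.02,0,0,0,0],[0,-0.04,0,0,0,0],[0,-0.05,0,0,0,0],[0,-0.05,0,0,0,0]]]'

```text
time: 5.9
position: [0.4779, -0.0607, 0.2013]
tool_rot: [1.0, 0.023, 0.001, 0.001]
ft_force: [1.4, -5.3, 4.7]
grip_width: 0.0077
grip_force: 30.0
```

Request:
move_arm --commands '[[[0,-0.02,0,0,0,0],[0,-0.04,0,0,0,0],[0,-0.05,0,0,0,0],[0,-0.05,0,0,0,0]]]'

```text
time: 6.4
position: [0.4779, -0.0596, 0.2013]
tool_rot: [1.0, 0.023, 0.001, 0.002]
ft_force: [-1.0, -10.8, 4.8]
grip_width: 0.0078
grip_force: 30.0
```

Request:
move_arm --commands '[[[0,-0.02,0,0,0,0],[0,-0.03,0,0,0,0],[0,-0.03,0,0,0,0]]]'

```text
time: 6.78
position: [0.4779, -0.0593, 0.2013]
tool_rot: [1.0, 0.024, 0.001, 0.002]
ft_force: [-3.2, -16.6, 5.8]
grip_width: 0.0078
grip_force: 30.0
```

Request:
move_arm --commands '[[[0,0.02,0,0,0,0],[0,0.03,0,0,0,0],[0,0.03,0,0,0,0]]]'

```text
time: 7.15
position: [0.4779, -0.0596, 0.2013]
tool_rot: [1.0, 0.023, 0.001, 0.002]
ft_force: [-1.9, -11.2, 5.4]
grip_width: 0.0079
grip_force: 30.0
```

Request:
move_arm --commands '[[[0,0,0,0,0,0],[0,0,0,0,0,0],[0,0,0,0,0,0],[0,0,-0.3,0,0,0],[0,0,-1,0,0,0],[0,0,-2,0,0,0],[0,0,-3,0,0,0],[0,0,-3,0,0,0]]]' --claw 0

```text
time: 8.15
position: [0.4778, -0.0578, 0.3241]
tool_rot: [1.0, 0.023, 0.004, 0.001]
ft_force: [0.4, -0.7, -0.9]
grip_width: 0.0434
grip_force: 0.0
```

```bash
python3 t.py .4648 .2126 .317 2.65
```

```text
pos [ 0.4778 -0.0578  0.3241] F [ 0.42 -0.75 -0.87] t 8.15 | row [-0.013 -6.769  0.157] [ 0.0028 -0.007  -0.0001]
```

Request:
move_arm --commands '[[[0,-0.6,0,0,0,0],[0,-1.6,0,0,0,0],[0,-2.7,0,0,0,0],[0,-3.8,0,0,0,0],[0,-4.9,0,0,0,0],[0,-5.9,0.05,0,0,0],[-0.01,-6.5,0.1,0,-0.006,0],[-0.01,-6.77,0.1,0.002,-0.007,0],[-0.01,-6.77,0.1,0.002,-0.007,0],[-0.01,-6.77,0.1,0.002,-0.007,0]]]' --claw 1

```text
time: 9.4
position: [0.4643, 0.2118, 0.3166]
tool_rot: [1.0, 0.022, -0.004, -0.001]
ft_force: [-0.7, -0.5, -0.1]
grip_width: 0.0006
grip_force: 0.0
```

```bash
python3 - <<'E'
from h import *
c=grab('top');im=c['pixels']
c2=grab('scene');
a=cv2.resize(im[235:315,250:410],(640,320),interpolation=cv2.INTER_CUBIC);b=cv2.resize(c2['pixels'][220:290,250:410],(640,280),interpolation=cv2.INTER_CUBIC)
cv2.imwrite('pics/p3.png',np.vstack([a[:320],b]))
E
python3 t.py .4648 .2126 .29 2.65
```

```text
pos [0.4645 0.2117 0.3168] F [-0.04  0.1   0.77] t 9.5 | row [ 0.015 -0.02   0.669] [-0.0018  0.0072 -0.0019]
```

View pics/p3.png

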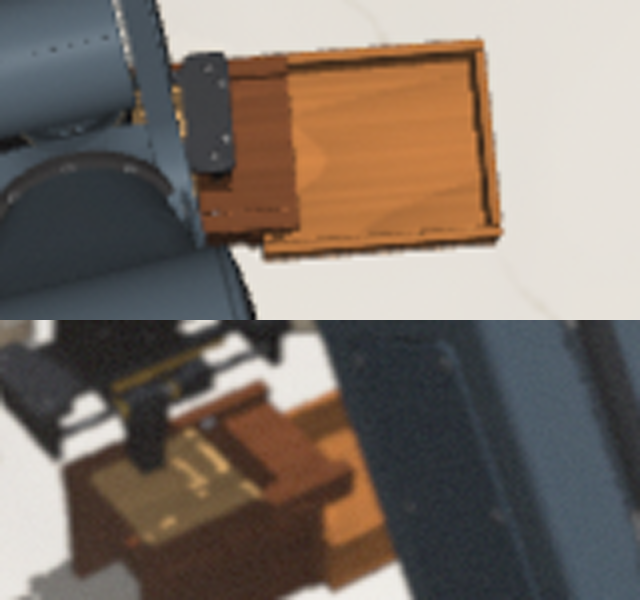

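The top view shows the tray under the open end, from (265,42) to (500,258), with the deck edge at x≈293. In the scene view the fingertips are above the back of the coaster.

```bash
python3 - <<'E'
from m import *
c=dict(np.load('top.npz'))
th=np.radians(2.65);ax=np.array([np.cos(th),np.sin(th)]);ay=np.array([-np.sin(th),np.cos(th)]);o=np.array([.467,.1627])
for n,u,v in(('+x-y',482,40),('-x-y',500,236),('-x+',266,252)):
    w=ray(c,250+u/4,235+v/4,.05)[:2];print(n,w,'stand',((w-o)@ax*1000).round(1),((w-o)@ay*1000).round(1))
for n,u,v in(('deck+x',288,57),('deck-x',297,230)):
    w=ray(c,250+u/4,235+v/4,.104)[:2];print(n,w,'stand',((w-o)@ax*1000).round(1),((w-o)@ay*1000).round(1))
E
```

```text
+x-y [ 0.54701904 -0.05956394] stand 69.7 -225.7
-x-y [ 0.40884633 -0.06493471] stand -68.6 -224.7
-x+ [0.4027695  0.09645008] stand -67.2 -63.2
deck+x [0.52800265 0.07783808] stand 57.0 -87.6
deck-x [0.41020148 0.07580164] stand -60.8 -84.2
```

Request:
move_arm --commands '[[[0.01,-0.02,0.2,0,0.007,0],[0.01,-0.02,0.4,0,0.007,0],[0.01,-0.02,0.55,0,0.007,0],[0.01,-0.02,0.62,0,0.007,0],[0.01,-0.02,0.62,0,0.007,0]]]'

```text
time: 10.18
position: [0.4644, 0.2135, 0.2916]
tool_rot: [1.0, 0.023, -0.0, -0.001]
ft_force: [-0.4, 0.3, 0.3]
grip_width: 0.0002
grip_force: 0.0
```

Request:
move_arm --commands '[[[0,0,0.025,0,0,0],[0,0,0.05,0,0,0],[0,0,0.075,0,0,0],[0,0,0.1,0,0,0],[0,0,0.125,0,0,0],[0,0,0.15,0,0,0],[0,0,0.15,0,0,0]]]'

```text
time: 11.05
position: [0.4644, 0.2135, 0.2859]
tool_rot: [1.0, 0.023, -0.0, -0.001]
ft_force: [-0.2, -0.0, 0.5]
grip_width: 0.0003
grip_force: 0.0
```

Request:
move_arm --commands '[[[0,0,0.015,0,0,0],[0,0,0.03,0,0,0],[0,0,0.045,0,0,0],[0,0,0.06,0,0,0],[0,0,0.07,0,0,0],[0,0,0.07,0,0,0]]]'

```text
time: 11.8
position: [0.4645, 0.2135, 0.2831]
tool_rot: [1.0, 0.023, -0.0, -0.001]
ft_force: [0.6, 0.7, -0.3]
grip_width: 0.0005
grip_force: 0.0
```

Request:
move_arm --commands '[[[0,0,0.01,0,0,0],[0,0,0.015,0,0,0],[0,0,0.015,0,0,0]]]'

```text
time: 12.18
position: [0.4645, 0.2135, 0.2826]
tool_rot: [1.0, 0.023, 0.0, -0.001]
ft_force: [-0.7, -0.2, 0.4]
grip_width: 0.0005
grip_force: 0.5
```

Request:
move_arm --commands '[[[0,0,0.005,0,0,0],[0,0,0.01,0,0,0],[0,0,0.01,0,0,0]]]'

```text
time: 12.55
position: [0.4644, 0.2135, 0.2826]
tool_rot: [1.0, 0.023, 0.0, -0.001]
ft_force: [-0.9, 0.2, 6.3]
grip_width: 0.0003
grip_force: 2.7
```

Request:
move_arm --commands '[[[0,0,0.005,0,0,0],[0,0,0.01,0,0,0],[0,0,0.01,0,0,0],[0,0,0.01,0,0,0]]]'

```text
time: 13.05
position: [0.4644, 0.2135, 0.2826]
tool_rot: [1.0, 0.023, 0.0, -0.001]
ft_force: [-2.1, -0.0, 7.9]
grip_width: 0.0002
grip_force: 4.1
```

Request:
move_arm --commands '[[[0,0,0.002,0,0,0],[0,0,0.005,0,0,0],[0,0,0.005,0,0,0]]]'

```text
time: 13.42
position: [0.4644, 0.2135, 0.2826]
tool_rot: [1.0, 0.023, 0.0, -0.001]
ft_force: [-2.1, -0.6, 9.7]
grip_width: 0.0003
grip_force: 4.9
```

Request:
move_arm --commands '[[[0,0,0.005,0,0,0],[0,0,0.01,0,0,0],[0,0,0.014,0,0,0],[0,0,0.014,0,0,0],[0,0,0.014,0,0,0]]]'

```text
time: 14.05
position: [0.4644, 0.2135, 0.2826]
tool_rot: [1.0, 0.023, 0.0, -0.001]
ft_force: [-2.5, -1.5, 14.4]
grip_width: 0.0001
grip_force: 7.0
```

Request:
move_arm --commands '[[[0,0.02,0,0,0,0],[0,0.05,0,0,0,0],[0,0.08,0,0,0,0],[0,0.11,0,0,0,0],[0,0.14,0,0,0,0]]]'

```text
time: 14.68
position: [0.4657, 0.2087, 0.2826]
tool_rot: [1.0, 0.022, 0.002, -0.002]
ft_force: [-0.3, 3.2, 10.0]
grip_width: 0.0002
grip_force: 5.3
```

Request:
move_arm --commands '[[[0,0.02,0.005,0,0,0],[0,0.04,0.01,0,0,0],[0,0.07,0.013,0,0,0],[0,0.1,0.015,0,0,0],[0,0.13,0.015,0,0,0]]]'

```text
time: 15.3
position: [0.4659, 0.2038, 0.2825]
tool_rot: [1.0, 0.022, 0.003, -0.003]
ft_force: [-1.8, 4.8, 14.5]
grip_width: 0.0002
grip_force: 7.5
```

```bash
cat > lk.py <<'E'
import sys,m
from m import *
m.c=c=grab('scene');hsv=cv2.cvtColor(c['pixels'],cv2.COLOR_BGR2HSV)
cv2.imwrite('pics/'+sys.argv[1],cv2.resize(c['pixels'][220:290,250:410],(640,280),interpolation=cv2.INTER_CUBIC))
o=get_obs();print(o['position'],o['ft_force'],o['tool_rot'])
E
python3 lk.py q1.png
```

```text
[0.4659417  0.20371247 0.28256391] [-1.85223951  3.80995569 14.70566998] [ 0.99974435  0.02231602  0.00263424 -0.00250944]
```

View pics/q1.png

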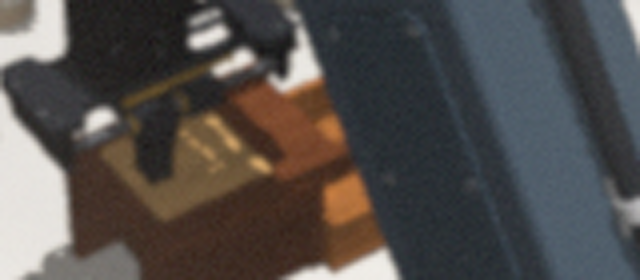

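The scene view shows the fingertip at crop (155,150), with the coaster's front edge shifted slightly right to about (270,165). So it appears to be moving with the finger. I'll carry on through the catches.

Request:
move_arm --commands '[[[0,0.04,0.003,0,0,0],[0,0.08,0.004,0,0,0],[0,0.12,0.004,0,0,0],[0,0.16,0.004,0,0,0],[0,0.2,0.004,0,0,0],[0,0.24,0.004,0,0,0]]]'

```text
time: 16.15
position: [0.4662, 0.1946, 0.2826]
tool_rot: [1.0, 0.022, 0.003, -0.003]
ft_force: [-2.8, 7.7, 15.8]
grip_width: 0.0001
grip_force: 8.2
```

```bash
python3 - <<'E'
from h import *
a=np.load('scene.npz')['pixels'];c=grab('scene')
b=c['pixels']
cv2.imwrite('pics/q2.png',np.vstack([cv2.resize(i[235:285,260:360],(800,400)[:2],interpolation=cv2.INTER_CUBIC)[100:400] for i in(a,b)]))
print(get_obs()['ft_force'])
E
```

```text
[-2.21769514  5.03147385 16.89175248]
```

View pics/q2.png

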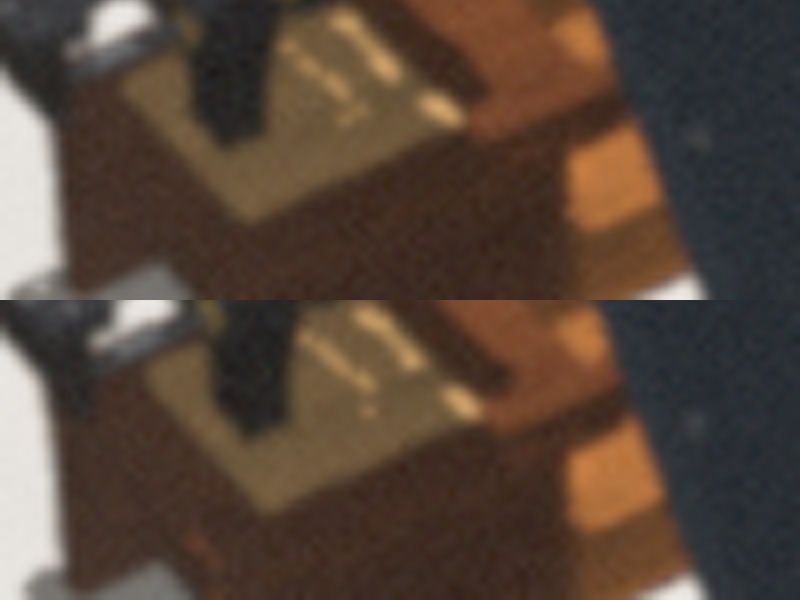

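Between the two frames the coaster's near corner moved from (250,220) to (270,515-300), matching the fingertip. There is no slip, so I continue.

Request:
move_arm --commands '[[[0,0.04,-0.002,0,0,0],[0,0.08,-0.002,0,0,0],[0,0.12,-0.002,0,0,0],[0,0.16,-0.002,0,0,0],[0,0.2,-0.002,0,0,0],[0,0.24,-0.002,0,0,0]]]'

```text
time: 16.95
position: [0.4667, 0.1849, 0.2825]
tool_rot: [1.0, 0.022, 0.003, -0.003]
ft_force: [-2.2, 6.4, 17.0]
grip_width: 0.0005
grip_force: 8.1
```

Request:
move_arm --commands '[[[0,0.04,0,0,0,0],[0,0.08,0,0,0,0],[0,0.12,0,0,0,0],[0,0.16,0,0,0,0],[0,0.2,0,0,0,0],[0,0.24,0,0,0,0]]]'

```text
time: 17.7
position: [0.4672, 0.1753, 0.2825]
tool_rot: [1.0, 0.022, 0.003, -0.003]
ft_force: [-2.3, 5.6, 16.6]
grip_width: 0.0003
grip_force: 8.4
```

Request:
move_arm --commands '[[[0,0.04,-0.003,0,0,0],[0,0.08,-0.005,0,0,0],[0,0.12,-0.005,0,0,0],[0,0.16,-0.005,0,0,0],[0,0.2,-0.005,0,0,0],[0,0.24,-0.005,0,0,0]]]'

```text
time: 18.45
position: [0.4676, 0.1655, 0.2825]
tool_rot: [1.0, 0.022, 0.003, -0.003]
ft_force: [-2.5, 5.7, 16.0]
grip_width: 0.0002
grip_force: 7.9
```

```bash
python3 - <<'E'
from h import *
c=grab('scene');t=grab('top')
cv2.imwrite('pics/q3.png',np.vstack([cv2.resize(c['pixels'][235:285,260:360],(640,320),interpolation=2),cv2.resize(t['pixels'][245:310,250:380],(540,270),interpolation=2)[:, :].copy() if 0 else cv2.resize(t['pixels'][245:300,250:380],(640,270),interpolation=2)]))
print(get_obs()['ft_force'])
E
```

```text
[-1.96328517  3.75184858 16.79941247]
```

View pics/q3.png

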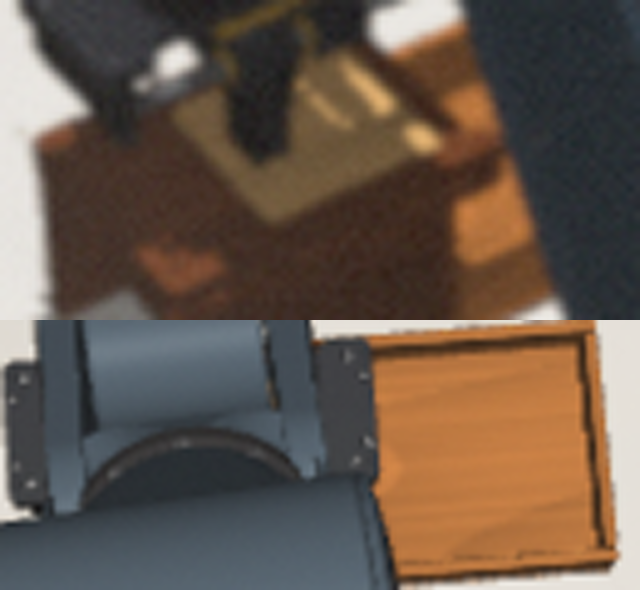

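The coaster is still following the finger: its near corner is at (275,222) and its rear edge is still behind the fingertip. The tray is unchanged in the top view.

Request:
move_arm --commands '[[[0,0.05,-0.003,0,0,0],[0,0.1,-0.006,0,0,0],[0,0.15,-0.006,0,0,0],[0,0.2,-0.006,0,0,0],[0,0.25,-0.006,0,0,0],[0,0.3,-0.006,0,0,0],[0,0.35,-0.006,0,0,0],[0,0.4,-0.006,0,0,0],[0,0.45,-0.006,0,0,0],[0,0.5,-0.006,0,0,0]]]'

```text
time: 19.8
position: [0.4683, 0.1454, 0.2825]
tool_rot: [1.0, 0.022, 0.002, -0.002]
ft_force: [-1.6, 5.1, 14.9]
grip_width: 0.0005
grip_force: 7.7
```

Request:
move_arm --commands '[[[0,0.05,0,0,0,0],[0,0.1,0,0,0,0],[0,0.15,0,0,0,0],[0,0.2,0,0,0,0],[0,0.25,0,0,0,0],[0,0.3,0,0,0,0],[0,0.35,0,0,0,0],[0,0.4,0,0,0,0],[0,0.45,0,0,0,0],[0,0.5,0,0,0,0]]]'

```text
time: 21.05
position: [0.4691, 0.1254, 0.2825]
tool_rot: [1.0, 0.022, 0.002, -0.002]
ft_force: [-1.1, 6.1, 15.5]
grip_width: 0.0006
grip_force: 8.1
```

Request:
move_arm --commands '[[[0,0.05,0,0,0,0],[0,0.1,0,0,0,0],[0,0.15,0,0,0,0],[0,0.2,0,0,0,0],[0,0.25,0,0,0,0],[0,0.3,0,0,0,0],[0,0.35,0,0,0,0],[0,0.4,0,0,0,0],[0,0.45,0,0,0,0],[0,0.5,0,0,0,0]]]'

```text
time: 22.3
position: [0.4703, 0.1052, 0.2825]
tool_rot: [1.0, 0.022, 0.002, -0.002]
ft_force: [-0.9, 5.1, 16.5]
grip_width: 0.0007
grip_force: 8.1
```

```bash
python3 - <<'E'
from m import *
for n in('top','scene'):
    c=grab(n);P=pts(c);z=P[...,2];hsv=cv2.cvtColor(c['pixels'],cv2.COLOR_BGR2HSV)
    th=np.radians(2.65);ax=np.array([np.cos(th),np.sin(th)]);ay=np.array([-np.sin(th),np.cos(th)]);o=np.array([.467,.1627])
    d=P[...,:2]-o;sx=d@ax*1000;sy=d@ay*1000
    k=(z>.09)&(z<.112)&(abs(sx)<50)&(sy<-86)&(sy>-180)
    print(n,k.sum(),np.percentile(sy[k],[2,10,50,98]) if k.any() else '',np.percentile(sx[k],[3,97]) if k.any() else '')
print(get_obs()['ft_force'])
E
```

```text
top 0  
scene 187 [-124.87723881 -118.25347112 -103.15376505  -86.3498401 ] [-38.44498125  33.89160238]
[-2.06074155  3.31577975 15.83631164]
```

Request:
move_arm --commands '[[[0,0.05,-0.003,0,0,0],[0,0.1,-0.004,0,0,0],[0,0.15,-0.004,0,0,0],[0,0.2,-0.004,0,0,0],[0,0.23,-0.004,0,0,0],[0,0.23,-0.004,0,0,0]]]'

```text
time: 23.2
position: [0.4709, 0.0958, 0.2825]
tool_rot: [1.0, 0.022, 0.002, -0.002]
ft_force: [-0.7, 4.7, 15.0]
grip_width: 0.0004
grip_force: 7.4
```

Request:
move_arm --commands '[[[0,0,-0.05,0,0,0],[0,0,-0.3,0,0,0],[0,0,-1,0,0,0],[0,0,-2,0,0,0],[0,0,-3,0,0,0],[0,0,-3,0,0,0],[0,0,-3,0,0,0],[0,0,-3,0,0,0]]]'

```text
time: 24.2
position: [0.4694, 0.0949, 0.3994]
tool_rot: [1.0, 0.023, -0.002, -0.001]
ft_force: [0.1, -0.5, 0.1]
grip_width: 0.0003
grip_force: 0.0
```

Request:
move_arm --commands '[[[0,-0.5,0,0,0,0],[0,-1.5,0,0,0,0],[0,-2.7,0,0,0,0],[0,-3.9,0,0,0,0],[0,-5.1,0,0,0,0],[0,-6,0,0,0,0],[0,-6,0,0,0,0],[0,-6,0,0,0,0]]]'

```text
time: 25.2
position: [0.4586, 0.3343, 0.3999]
tool_rot: [1.0, 0.023, -0.001, -0.0]
ft_force: [-0.6, -0.2, -0.1]
grip_width: 0.0002
grip_force: 0.0
```

```bash
python3 - <<'E'
from h import *
c=grab('scene');t=grab('top')
cv2.imwrite('pics/f.png',np.vstack([cv2.resize(i,(640,300),interpolation=2) for i in(t['pixels'][235:315,240:410],c['pixels'][210:285,260:420])]))
print(get_obs()['ft_force'],get_obs()['position'])
E
```

```text
[-0.62977534  0.30655634 -0.86543623] [0.45895481 0.33372964 0.40047475]
```

View pics/f.png

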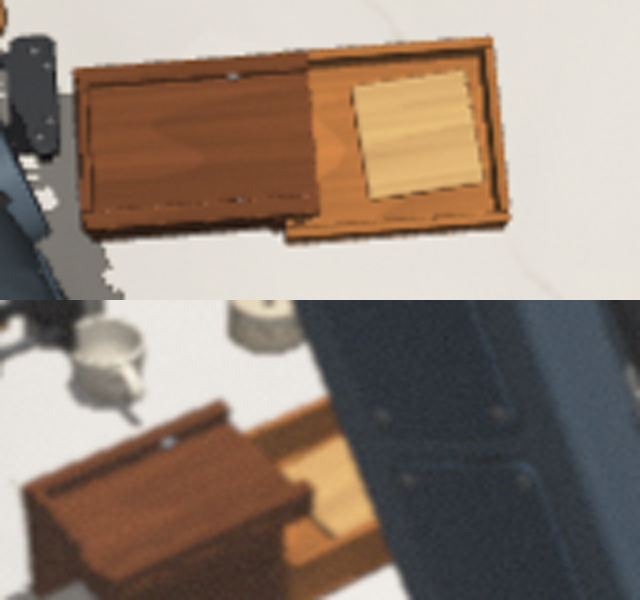

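The final picture shows the coaster lying flat in the tray at (350-485, 70-200). The tray still stands under the deck, which is empty.

```bash
python3 -c "
from rig import *
print(hand_in())"
```

```text
the job is handed in; nothing more can be done
None
```

The tray is against the stand under its open edge, in line with it; the coaster was slid out at about 10–17 N (sampled readings) and lies flat in the tray, and the job is handed in.

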